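# Load the backup power unit with a fresh cell

## Task

Fit the fresh blue dry cell to the grey backup power unit. Its battery drawer has no handle: push the yellow-handled release rod deep through the small hole in the unit's front until the hidden catch lets go and the drawer springs out (in its foam tray the rod can be reached only by its shaft, so lay it on the desk and take it again by the handle first). Then put the rod down flat on the desk or back in its tray, stand the cell upright in the open drawer, button end up, and push the drawer fully home so that it stays latched, leaving the coax adaptor, dust cap and solder spool where they are.

Things in the scene. Friction and masses are not known exactly. Their poses are not given: they have to be found in the camera images.
- unit: Fixed grey backup power unit on the desk, 100 deep x 124 wide x 66 mm high; origin under its middle. x points from its front face (x = -50 mm) to its back, y to its left side as the robot sees the front, z up. The front has a black fascia with the release hole at the left (+y) and the grey ribbed battery drawer at the right (-y). Two terminals stick out 11 mm below the hole.
- release_hole (a point): Centre of the round 12 mm release hole (steel collar) on the front face, 38 mm above the desk; unit's axes, x points level into the hole. Fascia 3 mm thick; behind it the way is free to a brass paddle (28 x 34 mm, centred on the axis) 56 mm deep: the spring catch. Pushing takes 4 to 8 N; it lets go with the rod's tip about 61 mm deep; its stop is near 68 mm.
- drawer (a joint): Battery drawer, in m: 0 closed and latched (its front 4 mm proud of the fascia), 0.054 fully out. A spring (6 N closed, 3 N open) drives it all the way out within 0.5 s when the catch lets go. To close, push its front to the stop (-0.003, 1 mm proud): the catch drops in by itself and holds it at 0. Closing takes about 8 N.
- drawer_front (a point): Middle of the outer face of the drawer front (66 wide x 54 high x 4 mm thick, lower edge 9.5 mm above the desk), 36 mm above the desk; unit's axes. It moves with the drawer, towards the unit's -x as it opens. It lies 63 mm to the -y side of the release hole.
- cell_bay (a point): Middle of the floor of the drawer's cell bay, 10 mm above the desk, 30 mm behind the drawer front's outer face; unit's axes, moves with the drawer. Bay 40 mm wide (y), 39 mm long (x) inside; rims at its sides and front reach 22 mm above the desk, the drawer front 63 mm, the back wall 44 mm. Fully out, it lies 28 mm in front of the case.
- rod_handle (a point): Middle of the release rod's handle (yellow and black, 78 mm long, 20 x 20 mm section). The rod is 170 mm long, 70 g; x points along it to the tip, z up as it lies. Lying on the desk, this point is 10 mm up; in the foam tray 13 mm up.
- rod_shaft (a point): Point on the rod's axis in the middle of the tray's finger gap, 73 mm ahead of rod_handle, on the 8 mm thick round steel shaft (84 mm long). In the tray this is the only place where fingers can reach the rod; held here, too little of the shaft is free to reach the catch.
- rod_tip (a point): Tip of the rod, 131 mm ahead of rod_handle and 92 mm ahead of the handle's front end; the last 8 mm taper from 8 to 5 mm.
- tool_insert: Fixed dark foam tool tray, 188 x 73 mm, 25 mm high; origin under the front end of the rod's handle, x along the rod to its tip. Foam as high as the handle from x -86 to 10 mm, and round the shaft's end from 58 to 102 mm; between, from x 10 to 58 mm, a gap for fingers is open across the whole tray, its floor 3 mm above the desk. The rod lifts straight up.
- cell_center (a point): Middle of the fresh dry cell (blue with a white band, 26 mm diameter, 50 mm tall with the metal button on top, about 95 g), which stands upright on the desk; 25 mm above its base, z points to the button end. The desk between the tray and the unit (a strip some 0.1 m wide) is free for laying the rod down.
- adaptor: White coax adaptor standing on end, 18 x 20 x 32 mm; origin under it. Leave it where it is.
- dust_cap: Beige screw dust cap, 26 mm diameter, 14 mm high; origin under it. Leave it where it is.
- solder_spool: Spool of solder, 58 mm diameter, 36 mm high; origin under it. Leave it where it is. The arm must keep clear of two fixed things beyond it: the monitor, whose upright panel (0.45 m high) runs from about x 0.32, y 0.20 m to x 0.79, y 0.36 m, and a tube-shaped radio, 166 mm long, that hangs 0.33 m above the desk about x 0.65, y 0.07 m.

How it is judged:
By the outcome, as a careful person would: the job done as asked, in the order asked, and still so for the second after the job is handed in, with the robot touching nothing.
It also fails if it takes over 72 s, if anything falls off the work surface, if the arm or the gripper's body presses on something with over 40 N, if the wrist force passes 120 N, or if a joint passes its speed limit or range.

## Robot

A 6-joint arm with a two-finger parallel gripper is mounted at the origin on a cart in front of the work surface, level with it; the furniture and walls round the work are solid. World frame = base frame: x ahead of the robot, y to its left, z up, the work surface at z = 0. Lengths are in mm, angles in rad, forces in N, time in s.
With the tool pointing down it reaches from about 400 to 925 mm from the base axis. Payload 12.5 kg.
Tool frame: the origin (TCP) lies midway between the tips of the shut fingers; the grasp point (between the pads) lies 19 mm behind it; z points along the fingers, y is the line along which they close (so a half turn about z gives the same grasp; the last joint's range is limited). The gripper opens to 95 mm and grips with 3 to 60 N. Pads are 20 mm wide; open, the fingers measure 119 mm over their backs; the gripper's body (75 mm by 180 mm) begins 59 mm behind the grasp point.
Start: joints at [-1.358, 0.491, 1.559, -0, 1.092, -0.106], TCP at [195.915, -593.518, 214.661] pointing down, gripper open.
Joint ranges: [-3.1, 3.1], [-0.84, 2.19], [0.05, 2.79], [-1.13, 4.28], [0.06, 2.93], [-2.69, 2.69]. Speed limits (rad/s): [2.22, 2.22, 2.79, 3.14, 3.14, 3.14].

## Interface

Orientations are given as [roll, pitch, yaw] about the fixed x, y, z axes, in that order (R = Rz(yaw) Ry(pitch) Rx(roll)).
In Python, from cell import env gives the robot as it stands.
- The arm moves only by the tool arm_command, never from a script. Its argument "targets" is a list of rows, each a list of 5 numbers: the shift along the tool's x, y, z in mm, then the turn about the tool's z in degrees, then the opening, from 0 (shut) to 1 (fully open). In form: [[tx, ty, tz, roll, fingers], ...]. A call has 1 to 5 rows; each row is the pose to reach, as a shift and turn from the pose commanded when the call began, along the tool's axes at that moment; what a row does not reach only later rows make up. A row lasts 1/10 s, in which the tool goes at most 50 mm and 8.59 degrees, less where a joint would pass 70% of its speed; a pose out of reach is approached as far as the arm can. A call with a gripper value outside its range is refused whole. The fingers move at their own pace and stop on an object; the grip force is fixed at half the most. Time passes only in rows, so rows that repeat a pose let the fingers close. It gives the time, the measured TCP pose, the force, the opening and the grip force at its end, in the units of the state.
- env.state(): the state, without advancing time (a new reading comes with each control period).
- env.read_camera(name): name is "side" or "top"; returns a dict with "frame" (400x640x3 uint8, red, green, blue), "vertical_fov" (degrees; the focal length in pixels is half the picture's height over the tangent of half this angle, whatever the lens; pixels are square), "cx", "cy" (the principal point, pixels), "k1" (the pictures are not rectified: a ray, as slopes to the right and down, at radius r is drawn at 1 + k1 r^2 times it, then the intrinsics apply), "world_from_camera" (4x4, takes a point from camera to world coordinates). Camera axes: x right, y down, z forward; pixel columns grow to the right and rows downward; lengths in mm; the calibration is good to about 2 mm. A picture is of the moment at which its call begins. There is no depth.
- env.job_done(): hands the job in; it is judged then, once.
The state is a dict: "t": time; "joints": joint angles; "qvel": joint speeds; "tau": joint torques, N m; "eef_pos": TCP position; "tcp_rot": TCP orientation; "ft_force": force on the tool from outside, world axes, zero at the start; "moment": the same for the moment, N m; "opening": opening from 0.0 (shut) to 1.0 (fully open); "grip_force": force on a finger pad.
Only numpy, scipy, OpenCV 4.12 (cv2) and the standard library are available. Lean on these libraries where they do the work, as an engineer would, in place of code of your own. Each camera call takes 0.05 s, during which the arm holds its last target. There are 200 camera calls.

## Working session

There is one attempt and no reset: what is moved stays moved. The work goes in short steps, Python scripts to look and compute and a tool call to move; the robot and the scene stay as the last step left them, time stands still between calls to the robot, and variables do not carry over. Pictures are saved under pics/ and viewed, at most 10 in all, crops included, and the job is handed in when it is done.

Besides the shell and the picture viewer there is one more tool, called after "Emit:" as name([rows], argument=value, ...), one row to a line, values as JSON. arm_command: Moves the arm, as the interface text tells. Its arguments: {"type":"object","properties":{"targets":{"type":"array","items":{"type":"array","items":{"type":"number"}}}},"required":["targets"]}

```bash
mkdir -p pics; ls; cat > h.py <<'E'
import numpy as np, cv2
from cell import env
def cam(n,save=None):
    c=env.read_camera(n)
    if save: cv2.imwrite('pics/'+save,c['frame'][:,:,::-1])
    return c
def f(c): return c['frame'].shape[0]/2/np.tan(np.radians(c['vertical_fov'])/2)
def ray(c,u,v):
    F=f(c); d=np.array([(u-c['cx'])/F,(v-c['cy'])/F]); s=d.copy()
    for _ in range(20): s=d/(1+c['k1']*(s@s))
    T=np.array(c['world_from_camera']); r=T[:3,:3]@np.array([s[0],s[1],1]); return T[:3,3],r
def onz(c,u,v,z):
    o,r=ray(c,u,v); return o+r*(z-o[2])/r[2]
def proj(c,p):
    T=np.array(c['world_from_camera']); q=T[:3,:3].T@(np.array(p)-T[:3,3]); s=q[:2]/q[2]; s=s*(1+c['k1']*(s@s)); return s*f(c)+[c['cx'],c['cy']]
E
python3 - <<'E'
from h import *
for n in('top','side'):
    c=cam(n,n+'0.png'); print(n,c['vertical_fov'],c['k1'],np.round(c['world_from_camera'],3).tolist())
s=env.state(); print(s)
E
```

```text
pics
top 50.56010086208816 -0.06839496837749627 [[-0.0, -0.993, 0.119, 406.131], [-1.0, -0.001, -0.011, -171.209], [0.012, -0.119, -0.993, 998.689], [0.0, 0.0, 0.0, 1.0]]
side 44.67082172271964 -0.0004563455806368335 [[-0.778, -0.488, 0.396, 58.777], [-0.628, 0.603, -0.492, 365.818], [0.002, -0.632, -0.775, 921.683], [0.0, 0.0, 0.0, 1.0]]
{'t': 0.1, 'joints': array([-1.35759822e+00,  4.91517505e-01,  1.55937371e+00, -2.11410884e-05,
        1.09171985e+00, -1.05566592e-01]), 'qvel': array([ 6.32958231e-04, -2.23672107e-03, -1.84313152e-03, -5.38244818e-05,
       -3.37077889e-04,  6.57114535e-04]), 'tau': array([ 3.92100847e-03, -6.13622046e+01, -2.58606023e+01,  6.93714945e-02,
        4.70146572e-02, -6.10221377e-05]), 'eef_pos': array([ 195.86228982, -593.29312619,  214.11396427]), 'tcp_rot': array([-3.14057794e+00, -8.86638881e-05,  3.18774405e-01]), 'ft_force': array([-0.61937264,  0.25573346, -0.89391917]), 'moment': array([0.01983167, 0.00587826, 0.06539149]), 'grip_force': 0.0, 'opening': 0.9982635632282383}
```

View pics/top0.png

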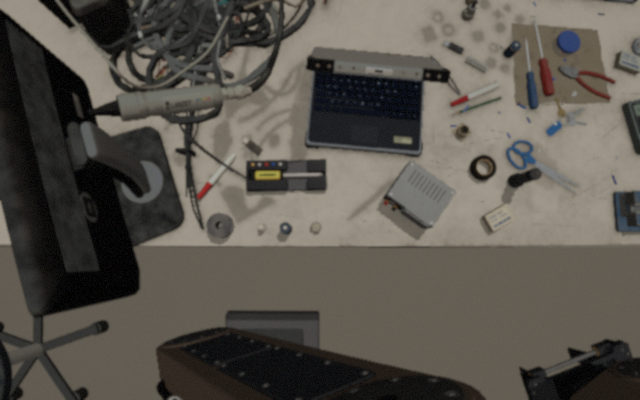

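View pics/side0.png

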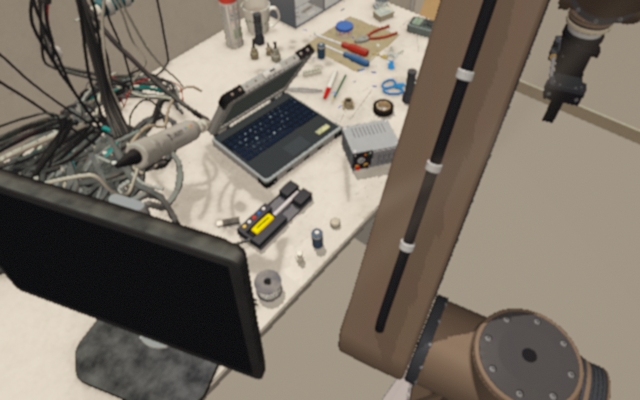

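Top view: tray at (286,176) with its yellow handle at (267,175), cell at (286,228), cap at (315,228), adaptor at (262,229), spool at (220,226). The unit is at (420,195), and its front is the lower-left edge near the terminals at (387,204). I'll enlarge it next.

```bash
python3 - <<'E'
import cv2,numpy as np
t=cv2.imread('pics/top0.png');s=cv2.imread('pics/side0.png')
a=cv2.resize(t[150:245,200:460],(800,292),interpolation=3)
b=cv2.resize(s[115:305,205:465],(411,300),interpolation=3); b2=cv2.resize(s[115:185,325:415],(385,300),interpolation=3)
m=np.zeros((596,800,3),np.uint8);m[:292]=a;m[294:594,:411]=b;m[294:594,415:]=b2
cv2.imwrite('pics/m0.png',m)
E
```

```text
(no output)
```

View pics/m0.png

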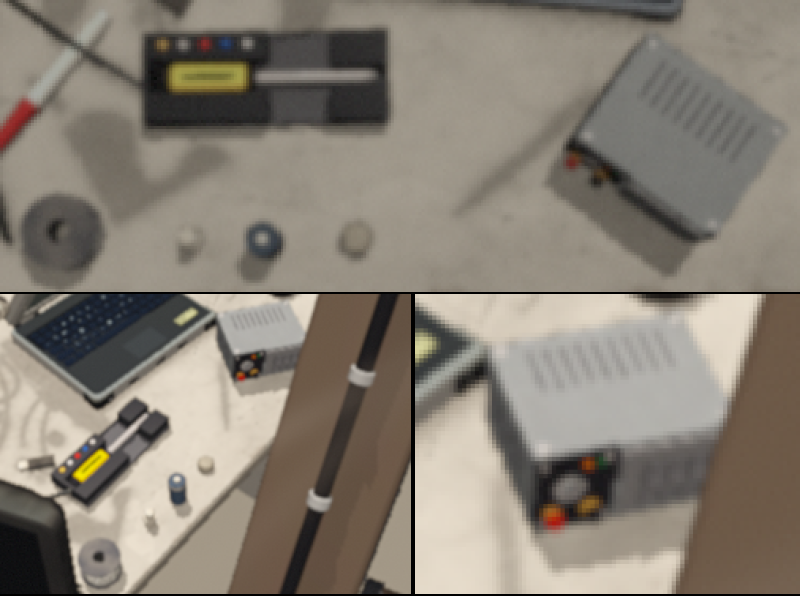

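Unit top corners in the crop are near (652,40), (785,130), (708,238) and (575,140). The hole is the steel disc left of the ribbed drawer front, the shaft runs (255,76)-(378,74), and the finger gap is x 270-327.

```bash
cat >> h.py <<'E'
def rectz(c,mask,z):
    n,l,st,ce=cv2.connectedComponentsWithStats(mask.astype(np.uint8)); i=1+np.argmax(st[1:,4])
    v,u=np.nonzero(l==i); P=np.array([onz(c,a,b,z)[:2] for a,b in zip(u,v)])
    (cx,cy),(w,h),a=cv2.minAreaRect(P.astype(np.float32)); return P.mean(0).round(1),(round(cx,1),round(cy,1)),(round(w,1),round(h,1)),round(a,1),len(P)
E
python3 - <<'E'
from h import *
c=cam('top'); im=c['frame'].astype(int); R,G,B=im[...,0],im[...,1],im[...,2]
def box(m,u0,u1,v0,v1):
    o=np.zeros_like(m);o[v0:v1,u0:u1]=m[v0:v1,u0:u1];return o
print('px unit',im[195,420],'desk',im[235,350],im[200,345])
mu=box((R-B<8)&(R>75),375,462,155,235); print('unit',rectz(c,mu,66))
my=box((R-B>50),245,300,160,190); print('yellow',rectz(c,my,25 if 0 else 23))
ms=box((R>95),280,326,165,185); print('shaft',rectz(c,ms,15))
md=box((R<85),240,332,155,195); print('tray',rectz(c,md,25))
mc=box((B-R>4),275,298,215,240); print('cell',rectz(c,mc,48), rectz(c,mc,25))
for u,v in((652,40),(785,130),(708,238),(575,142)): print(onz(c,u/3.077+200,v/3.077+150,66).round(1))
print('gap edges',[onz(c,u/3.077+200,75/3.077+150,z).round(1) for u,z in((270,24),(327,24),(270,3),(327,3))])
print('cell top',onz(c,262/3.077+200,238/3.077+150,50))
s=cam('side'); print('hole side', [onz(s,571.5*0+ (570-415)*90/385+325,(490-294)*70/300+115,38).round(1)])
E
```

```text
px unit [118 118 114] desk [148 141 128] [158 151 138]
unit (array([ 529.7, -404. ]), (529.5, -402.7), (123.3, 102.7), 53.9, 2355)
yellow (array([580. , -57.2]), (580.1, -57.4), (21.3, 58.6), 0.0, 248)
shaft (array([ 582.2, -135.6]), (582.8, -137.8), (9.6, 89.5), 0.1, 154)
tray (array([ 576.1, -103.3]), (577.6, -97.4), (73.3, 188.9), 0.1, 1965)
cell (array([ 453.6, -102.4]), (455.2, -102.5), (20.2, 20.2), 0.1, 53) (array([ 454.8, -100.7]), (456.4, -100.9), (20.7, 20.7), 0.1, 53)
[ 599.4 -387.    66. ]
[ 533.  -483.3   66. ]
[ 454.4 -423.9   66. ]
[ 524.  -328.7   66. ]
gap edges [array([ 580.3, -104.9,   24. ]), array([ 580.3, -148.1,   24. ]), array([ 584. , -103.4,    3. ]), array([ 584.1, -147.6,    3. ])]
cell top [ 455.39936803 -101.88779411   50.        ]
hole side [array([ 510.9, -339.5,   38. ])]
```

Emit:
arm_command([
  [42,-26,0,-8,1],
  [84,-52,0,-16,1],
  [126,-78,0,-24,1],
  [168,-104,0,-32,1],
  [205,-129,0,-40,1],
])

```text
t: 0.7
eef_pos: [351.3, -404.9, 214.7]
tcp_rot: [3.141, -0.0, 1.023]
ft_force: [0.7, -0.6, -0.1]
opening: 1.0
grip_force: 0.0
```

```bash
cat >> h.py <<'E'
def to(x,y,z,yaw=None):
    s=env.state(); p=s['eef_pos'];a=s['tcp_rot'][2]; d=np.array([x,y,z])-p
    print('t%.1f pos'%s['t'],p.round(1),'yaw %.1f'%np.degrees(a),'open %.3f grip %.1f'%(s['opening'],s['grip_force']),'F',s['ft_force'].round(1),'j',s['joints'].round(2))
    print('MOVE %.1f %.1f %.1f'%(d[0]*np.cos(a)+d[1]*np.sin(a),d[0]*np.sin(a)-d[1]*np.cos(a),-d[2]),'roll %.1f'%(0 if yaw is None else np.degrees(a)-yaw))
E
python3 -c "
from h import *
to(582,-125,150,90)"
```

```text
t0.7 pos [ 351.3 -404.9  214.7] yaw 58.6 open 1.000 grip 0.0 F [ 0.7 -0.6 -0.1] j [-0.98  0.36  1.78  0.    1.   -0.43]
MOVE 359.2 51.1 64.7 roll -31.4
```

Emit:
arm_command([
  [45,6,0,-8,1],
  [90,13,0,-16,1],
  [135,20,0,-24,1],
  [185,26,0,-31,1],
  [225,32,0,-31,1],
])

```text
t: 1.2
eef_pos: [496.8, -230.1, 214.7]
tcp_rot: [3.141, -0.0, 1.563]
ft_force: [0.9, -1.4, 0.4]
opening: 0.996
grip_force: 0.0
```

```bash
python3 -c "
from h import *
to(582,-125,100,90)"
```

```text
t1.2 pos [ 496.8 -230.1  214.7] yaw 89.5 open 0.996 grip 0.0 F [ 0.9 -1.4  0.4] j [-0.55  0.38  1.75  0.    1.01 -0.55]
MOVE 105.8 84.3 114.7 roll -0.5
```

Emit:
arm_command([
  [35,28,20,0,1],
  [70,56,50,0,1],
  [105,84,90,0,1],
  [105,84,115,0,1],
  [105,84,115,0,1],
])

```text
t: 1.7
eef_pos: [579.8, -126.3, 95.7]
tcp_rot: [-3.135, -0.002, 1.56]
ft_force: [-0.3, -0.8, 0.8]
opening: 0.998
grip_force: 0.0
```

```bash
python3 - <<'E'
from h import *
to(582,-125,6,90)
t=cam('top')['frame'];s=cam('side')['frame']
m=np.vstack([cv2.resize(t[110:240,210:370],(480,390),interpolation=3)[:290],cv2.resize(s[130:280,190:350],(480,450),interpolation=3)[:300]])
cv2.imwrite('pics/m1.png',m[:,:,::-1])
E
```

```text
t1.7 pos [ 579.8 -126.3   95.7] yaw 89.4 open 0.998 grip 0.0 F [-0.3 -0.8  0.8] j [-0.33  0.59  1.75 -0.    0.81 -0.32]
MOVE 1.3 2.2 89.7 roll -0.6
```

View pics/m1.png

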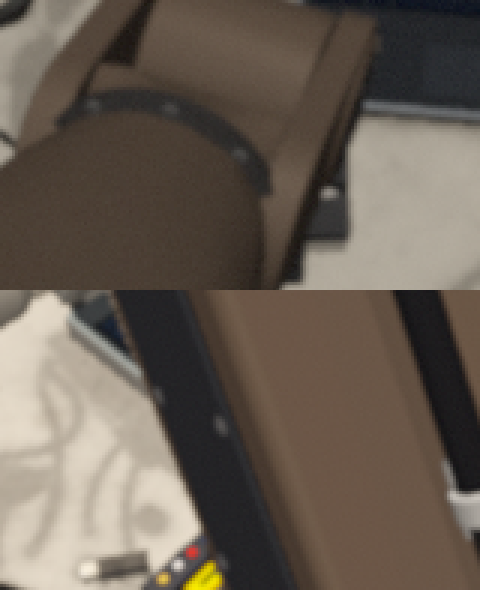

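The arm hides the tray in both views, so I'm going on the measured numbers.

Emit:
arm_command([
  [1,2,30,0,1],
  [1,2,55,0,1],
  [1,2,75,0,1],
  [1,2,87,0,1],
  [1,2,87,0,1],
])

```text
t: 2.3
eef_pos: [582.9, -128.3, 13.0]
tcp_rot: [-3.142, 0.0, 1.557]
ft_force: [-1.1, 0.6, -0.5]
opening: 1.001
grip_force: 0.0
```

```bash
python3 -c "
from h import *
to(582,-125,6,90)"
```

```text
t2.3 pos [ 582.9 -128.3   13. ] yaw 89.2 open 1.001 grip 0.0 F [-1.1  0.6 -0.5] j [-0.33  0.71  1.79 -0.    0.64 -0.31]
MOVE 3.3 -0.9 7.0 roll -0.8
```

Emit:
arm_command([
  [3,-1,6,-1,1],
  [3,-1,6,-1,0],
  [3,-1,6,-1,0],
  [3,-1,6,-1,0],
  [3,-1,6,-1,0],
])

```text
t: 2.8
eef_pos: [581.9, -124.4, 7.1]
tcp_rot: [-3.141, 0.0, 1.576]
ft_force: [-3.3, -0.3, 4.6]
opening: 0.759
grip_force: 30.0
```

Emit:
arm_command([
  [0,0,0,0,0],
  [0,0,0,0,0],
  [0,0,0,0,0],
  [0,0,0,0,0],
  [0,0,0,0,0],
])

```text
t: 3.3
eef_pos: [581.9, -124.4, 7.1]
tcp_rot: [-3.141, 0.0, 1.576]
ft_force: [-3.4, -1.1, 5.8]
opening: 0.766
grip_force: 30.0
```

Opening 0.76 (72 mm) means the fingers have closed on the tray, probably on the edges of the gap floor. I'll open, raise and look.

Emit:
arm_command([
  [0,0,0,0,0.9],
  [0,0,0,0,0.9],
  [0,0,0,0,0.9],
  [0,0,-6,0,0.9],
  [0,0,-6,0,0.9],
])

```text
t: 3.8
eef_pos: [582.5, -124.4, 13.4]
tcp_rot: [3.141, 0.0, 1.575]
ft_force: [-0.2, -0.0, 0.1]
opening: 0.897
grip_force: 0.0
```

```bash
python3 - <<'E'
from h import *
to(582,-125,6,90)
c=cam('side'); t=cam('top')
for n,q in(('side',c),('top',t)):
  for p in((582,-125,13),(582,-165,25),(582,-181,13),(545,-191,25),(618,-191,25)): print(n,p,proj(q,p).round(0))
s=c['frame']; t=t['frame']
m=np.hstack([cv2.resize(s[150:270,220:340],(390,390),interpolation=3),cv2.resize(t[130:250,250:370],(390,390),interpolation=3)])
cv2.imwrite('pics/m2.png',m[:,:,::-1])
E
```

```text
t3.8 pos [ 582.5 -124.4   13.4] yaw 90.3 open 0.897 grip 0.0 F [-0.2 -0.   0.1] j [-0.32  0.71  1.8  -0.    0.63 -0.33]
MOVE -0.6 -0.5 7.4 roll 0.3
side (582, -125, 13) [283. 206.]
side (582, -165, 25) [294. 192.]
side (582, -181, 13) [298. 191.]
side (545, -191, 25) [313. 193.]
side (618, -191, 25) [290. 179.]
top (582, -125, 13) [297. 174.]
top (582, -165, 25) [314. 174.]
top (582, -181, 13) [320. 175.]
top (545, -191, 25) [325. 189.]
top (618, -191, 25) [325. 158.]
```

View pics/m2.png

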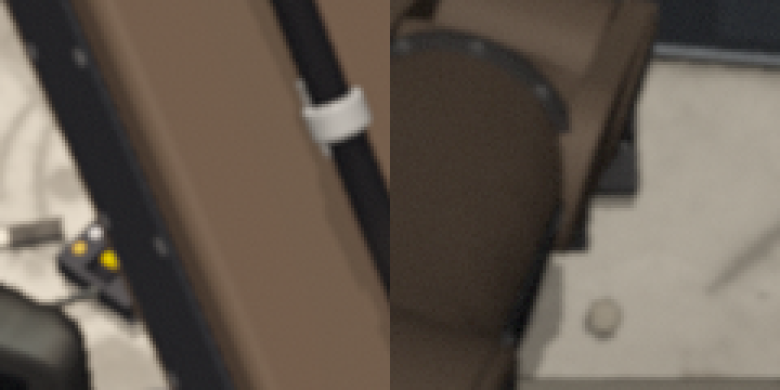

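Emit:
arm_command([
  [0,0,0,0,0.4],
  [0,0,0,0,0.4],
  [0,0,0,0,0.4],
  [0,0,0,0,0.4],
  [0,0,0,0,0.4],
])

```text
t: 4.4
eef_pos: [582.1, -124.3, 12.6]
tcp_rot: [-3.142, 0.0, 1.575]
ft_force: [0.1, 0.3, 0.1]
opening: 0.537
grip_force: 0.0
```

Emit:
arm_command([
  [0,0,0,0,0.35],
  [0,0,0,0,0.35],
  [0,0,3,0,0.3],
  [0,0,6,0,0.3],
  [0,0,6,0,0.3],
])

```text
t: 4.9
eef_pos: [581.8, -124.3, 6.1]
tcp_rot: [-3.141, -0.0, 1.575]
ft_force: [0.3, 0.8, -0.7]
opening: 0.303
grip_force: 0.0
```

Emit:
arm_command([
  [0,0,0,0,0],
  [0,0,0,0,0],
  [0,0,0,0,0],
  [0,0,0,0,0],
  [0,0,0,0,0],
])

```text
t: 5.4
eef_pos: [582.1, -124.4, 6.7]
tcp_rot: [3.141, 0.0, 1.575]
ft_force: [-0.0, 0.1, 0.6]
opening: 0.072
grip_force: 30.0
```

Opening 7 mm at 30 N: the shaft is held. Next I lift it.

Emit:
arm_command([
  [0,0,-12,0,0],
  [0,0,-26,0,0],
  [0,0,-42,0,0],
  [0,0,-60,0,0],
  [0,0,-70,0,0],
])

```text
t: 5.9
eef_pos: [582.7, -124.5, 79.1]
tcp_rot: [3.139, 0.001, 1.575]
ft_force: [0.4, -0.3, -0.5]
opening: 0.079
grip_force: 30.0
```

```bash
python3 -c "
from h import *
to(540,-270,75,143.9)"
```

```text
t5.9 pos [ 582.7 -124.5   79.1] yaw 90.3 open 0.079 grip 30.0 F [ 0.4 -0.3 -0.5] j [-0.32  0.61  1.76 -0.    0.76 -0.33]
MOVE -145.3 -43.4 4.1 roll -53.6
```

Emit:
arm_command([
  [-20,-6,0,-6,0],
  [-50,-15,0,-14,0],
  [-80,-25,0,-22,0],
  [-110,-35,0,-30,0],
  [-140,-43,0,-38,0],
])

```text
t: 6.4
eef_pos: [539.2, -265.7, 77.3]
tcp_rot: [3.142, 0.0, 2.245]
ft_force: [-0.7, -0.2, -0.8]
opening: 0.076
grip_force: 30.0
```

```bash
python3 -c "
from h import *
to(540,-270,30,143.9)"
```

```text
t6.4 pos [ 539.2 -265.7   77.3] yaw 128.6 open 0.076 grip 30.0 F [-0.7 -0.2 -0.8] j [-0.57  0.62  1.75 -0.    0.77 -1.24]
MOVE -3.9 -2.1 47.3 roll -15.3
```

Emit:
arm_command([
  [-4,-2,15,-8,0],
  [-4,-2,30,-15,0],
  [-4,-2,45,-15,0],
  [-4,-2,55,-15,0],
  [-4,-2,60,-15,0],
])

```text
t: 6.9
eef_pos: [540.5, -268.5, 15.8]
tcp_rot: [-3.141, -0.001, 2.498]
ft_force: [1.5, -0.1, 0.2]
opening: 0.074
grip_force: 30.0
```

```bash
python3 - <<'E'
from h import *
to(540,-270,4.5,143.9)
c=cam('side'); t=cam('top')
for n,q in(('side',c),('top',t)):
  for p in((540,-270,22),(481,-227,22),(587,-304,22)): print(n,p,proj(q,p).round(0))
s=c['frame']; t=t['frame']
m=np.hstack([cv2.resize(s[130:270,230:370],(400,400),interpolation=3),cv2.resize(t[130:250,290:410],(400,400),interpolation=3)])
cv2.imwrite('pics/m3.png',m[:,:,::-1])
E
```

```text
t6.9 pos [ 540.5 -268.5   15.8] yaw 143.1 open 0.074 grip 30.0 F [ 1.5 -0.1  0.2] j [-0.57  0.71  1.77 -0.    0.65 -1.5 ]
MOVE -0.5 -1.5 11.3 roll -0.8
side (540, -270, 22) [335. 176.]
side (481, -227, 22) [343. 198.]
side (587, -304, 22) [328. 159.]
top (540, -270, 22) [359. 192.]
top (481, -227, 22) [340. 217.]
top (587, -304, 22) [373. 172.]
```

View pics/m3.png

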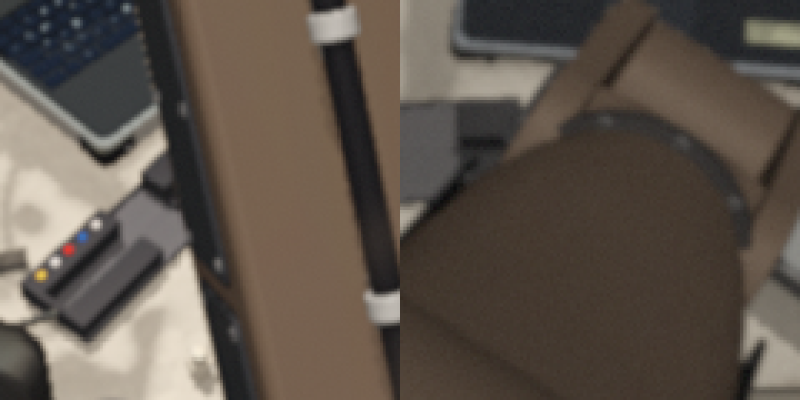

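The tray is empty, so the rod is out. I'll lower it and watch the contact force.

Emit:
arm_command([
  [0,0,4,0,0],
  [0,0,7,0,0],
  [0,0,9,0,0],
  [0,0,10,0,0],
  [0,0,10,0,0],
])

```text
t: 7.5
eef_pos: [540.7, -268.9, 6.6]
tcp_rot: [-3.142, 0.0, 2.5]
ft_force: [0.6, -0.4, -0.4]
opening: 0.074
grip_force: 30.0
```

Emit:
arm_command([
  [0,0,1,0,0],
  [0,0,2,0,0],
  [0,0,2,0,0],
  [0,0,2,0,0.15],
  [0,0,2,0,0.3],
])

```text
t: 8.0
eef_pos: [540.7, -269.0, 4.7]
tcp_rot: [-3.142, 0.0, 2.5]
ft_force: [-0.1, -0.8, 0.4]
opening: 0.183
grip_force: 0.0
```

Emit:
arm_command([
  [0,0,0,0,0.4],
  [0,0,-20,0,0.4],
  [0,0,-50,0,0.4],
  [0,0,-90,0,0.4],
  [0,0,-110,0,0.4],
])

```text
t: 8.5
eef_pos: [541.3, -269.3, 117.6]
tcp_rot: [3.141, 0.003, 2.501]
ft_force: [1.2, -0.1, 0.1]
opening: 0.399
grip_force: 0.0
```

Emit:
arm_command([
  [0,-40,-30,0,0.4],
  [0,-90,-60,0,0.4],
  [0,-140,-60,0,0.4],
  [0,-190,-60,0,0.4],
  [0,-240,-60,0,0.4],
])

```text
t: 9.0
eef_pos: [400.2, -456.8, 175.3]
tcp_rot: [-3.141, 0.001, 2.501]
ft_force: [0.4, 0.1, -0.4]
opening: 0.4
grip_force: 0.0
```

```bash
python3 - <<'E'
from h import *
to(481,-227,60,143.9)
c=cam('side'); t=cam('top'); cv2.imwrite('pics/t4.png',t['frame'][:,:,::-1]);cv2.imwrite('pics/s4.png',c['frame'][:,:,::-1])
im=t['frame'].astype(int); my=np.zeros(im.shape[:2],bool); my[150:260,320:400]=(im[...,0]-im[...,2]>50)[150:260,320:400]
print('yellow',rectz(t,my,20))
s=c['frame']; t=t['frame']
m=np.hstack([cv2.resize(s[115:235,300:420],(400,400),interpolation=3),cv2.resize(t[150:270,310:430],(400,400),interpolation=3)])
cv2.imwrite('pics/m4.png',m[:,:,::-1])
E
```

```text
t9.0 pos [ 400.2 -456.8  175.3] yaw 143.3 open 0.400 grip 0.0 F [ 0.4  0.1 -0.4] j [-0.96  0.51  1.65  0.    0.99 -1.89]
MOVE 72.6 232.5 115.3 roll -0.6
yellow (array([ 484.5, -229.1]), (484.6, -229.2), (19.5, 61.1), 53.0, 217)
```

View pics/m4.png

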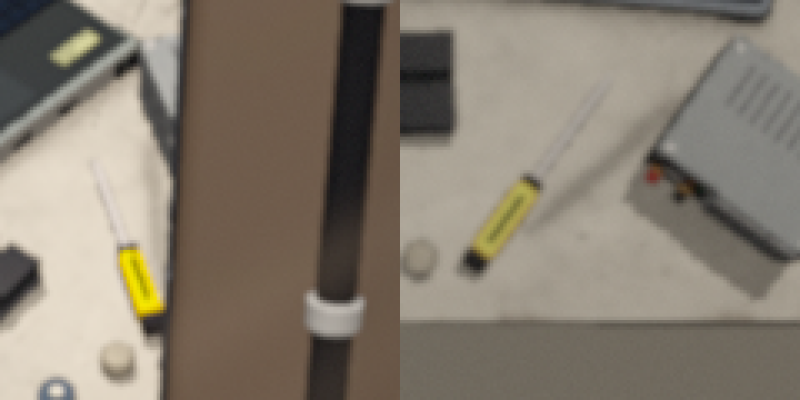

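The rod lies flat on the desk with its handle at about (481,-226), heading -36.7°. I go over it and cross-check the hole position at the same time.

Emit:
arm_command([
  [15,45,0,0,0.4],
  [30,95,0,0,0.4],
  [45,145,20,0,0.4],
  [60,195,60,0,0.4],
  [73,233,100,0,0.4],
])

```text
t: 9.6
eef_pos: [476.2, -243.9, 94.8]
tcp_rot: [3.141, 0.003, 2.501]
ft_force: [1.4, -0.1, -0.8]
opening: 0.402
grip_force: 0.0
```

```bash
python3 - <<'E'
from h import *
to(481,-226,3,143.3)
s=cam('side');t=cam('top') # calibration only
a=cv2.imread('pics/side0.png')[:,:,::-1].astype(int)
# two-view consistency of handle/shaft junction (z~14) and tip (z 10)
print('junction top',onz(t,350.5,204,16).round(1),'side',onz(s,337.5,188.5,16).round(1))
print('tip top',onz(t,310+205*.3,150+85*.3,11).round(1),'side',onz(s,300+92*.3,115+160*.3,11).round(1))
# unit top corner seen in both
print('corner FL top',onz(t,575/3.077+200,142/3.077+150,66).round(1),'side',onz(s,325+(540-415)*.2338,115+(452-294)*.2333,66).round(1))
sub=a[140:185,350:375]; g=(sub.min(2)>105)&(sub.max(2)-sub.min(2)<25)
n,l,st,ce=cv2.connectedComponentsWithStats(g.astype(np.uint8)); print(st.tolist(),(ce+[350,140]).round(1).tolist())
for z in (36,38): print(onz(s,361.2,160.7,z).round(1))
E
```

```text
t9.6 pos [ 476.2 -243.9   94.8] yaw 143.3 open 0.402 grip 0.0 F [ 1.4 -0.1 -0.8] j [-0.6   0.52  1.9   0.    0.71 -1.53]
MOVE 6.9 17.2 91.8 roll 0.0
junction top [ 511.7 -251.5   16. ] side [ 512.3 -246.1   16. ]
tip top [ 580.2 -302.4   11. ] side [ 586.8 -300.6   11. ]
corner FL top [ 524.  -328.7   66. ] side [ 527.5 -330.4   66. ]
[[0, 10, 25, 35, 686], [0, 0, 25, 14, 303], [9, 18, 3, 4, 8], [0, 24, 1, 3, 3], [2, 26, 23, 13, 124], [1, 28, 1, 1, 1]] [[361.7, 167.4], [361.7, 145.6], [359.9, 159.2], [350.0, 165.0], [365.3, 172.2], [351.0, 168.0]]
[ 512.  -341.1   36. ]
[ 511.  -339.5   38. ]
```

Emit:
arm_command([
  [7,17,0,0,0.4],
  [7,17,30,0,0.4],
  [7,17,60,0,0.4],
  [7,17,80,0,0.4],
  [7,17,88,0,0.4],
])

```text
t: 10.2
eef_pos: [479.5, -228.1, 5.5]
tcp_rot: [-3.141, -0.002, 2.5]
ft_force: [0.3, -0.0, -0.0]
opening: 0.401
grip_force: 0.0
```

```bash
python3 -c "
from h import *
to(481.5,-226,4,143.3)"
```

```text
t10.2 pos [ 479.5 -228.1    5.5] yaw 143.3 open 0.401 grip 0.0 F [ 0.3 -0.  -0. ] j [-0.57  0.67  1.96 -0.    0.51 -1.5 ]
MOVE -0.3 2.9 1.5 roll -0.0
```

Emit:
arm_command([
  [0,3,1,0,0.4],
  [0,3,1,0,0],
  [0,3,1,0,0],
  [0,3,1,0,0],
  [0,3,1,0,0],
])

```text
t: 10.7
eef_pos: [482.1, -226.1, 6.6]
tcp_rot: [3.141, 0.002, 2.5]
ft_force: [-0.6, 0.7, 7.3]
opening: 0.21
grip_force: 30.0
```

Emit:
arm_command([
  [0,0,0,0,0],
  [0,0,-10,0,0],
  [0,0,-20,0,0],
  [0,0,-30,0,0],
  [0,0,-40,0,0],
])

```text
t: 11.2
eef_pos: [481.7, -225.9, 46.9]
tcp_rot: [-3.142, 0.001, 2.5]
ft_force: [-0.1, 0.3, -0.9]
opening: 0.208
grip_force: 30.0
```

```bash
python3 - <<'E'
from h import *
x=np.array([.808,-.589]); hole=np.array([511.5,-342.5])
p=hole-x*(131+20); to(p[0],p[1],32,143.9)
c=cam('side','s5.png'); 
print(proj(c,(*(hole-20*x),38)),proj(c,(*hole,38)))
s=c['frame']; cv2.imwrite('pics/m5.png',cv2.resize(s[100:260,280:440],(480,480),interpolation=3)[:,:,::-1])
E
```

```text
t11.2 pos [ 481.7 -225.9   46.9] yaw 143.3 open 0.208 grip 30.0 F [-0.1  0.3 -0.9] j [-0.56  0.6   1.94 -0.    0.6  -1.49]
MOVE 57.3 -77.3 14.9 roll -0.6
[364.21939919 165.63092141] [361.74842901 159.923027  ]
```

Emit:
arm_command([
  [30,0,0,0,0],
  [57,0,0,0,0],
  [57,-30,4,-0.6,0],
  [57,-60,8,-0.6,0],
  [57,-77,12,-0.6,0],
])

```text
t: 11.75
eef_pos: [389.1, -254.6, 34.0]
tcp_rot: [-3.141, 0.001, 2.511]
ft_force: [0.1, -0.3, -1.1]
opening: 0.208
grip_force: 30.0
```

Emit:
arm_command([
  [0,0,0,0,0],
  [0,0,0,0,0],
])

```text
t: 11.95
eef_pos: [390.0, -253.5, 33.9]
tcp_rot: [-3.142, 0.0, 2.51]
ft_force: [-0.2, 0.2, -0.7]
opening: 0.209
grip_force: 30.0
```

```bash
python3 - <<'E'
from h import *
x=np.array([.808,-.589]); hole=np.array([511.5,-342.5])
p=hole-x*(131+20); to(p[0],p[1],34.6,143.9)
c=cam('side'); t=cam('top')
print(proj(c,(*(hole-20*x),38)),proj(c,(*hole,38)),proj(t,(*(hole-20*x),38)),proj(t,(*hole,38)))
s=c['frame'];t=t['frame']
m=np.hstack([cv2.resize(s[110:220,300:410],(400,400),interpolation=3),cv2.resize(t[150:260,330:440],(400,400),interpolation=3)])
cv2.imwrite('pics/m5.png',m[:,:,::-1])
E
```

```text
t11.9 pos [ 390.  -253.5   33.9] yaw 143.8 open 0.209 grip 30.0 F [-0.2  0.2 -0.7] j [-0.72  0.57  2.11 -0.    0.47 -1.66]
MOVE 0.3 -0.4 -0.7 roll -0.1
[364.21939919 165.63092141] [361.74842901 159.923027  ] [385.94536316 210.11861067] [390.93190221 203.09264387]
```

View pics/m5.png

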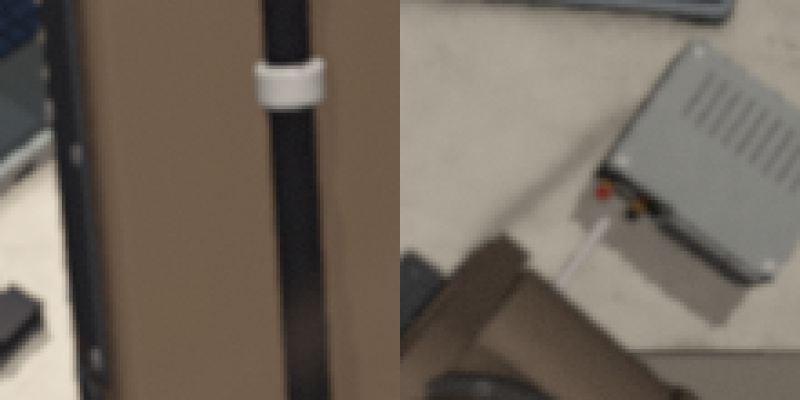

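The top view shows the rod tip at full-frame (386.3,210.1), against a predicted (385.9,210.1), and it lines up between the two terminals. Now I insert gently.

Emit:
arm_command([
  [-8,0,-0.5,0,0],
  [-15,0,-0.5,0,0],
  [-20,0,-0.5,0,0],
  [-25,0,-0.5,0,0],
  [-30,0,-0.5,0,0],
])

```text
t: 12.55
eef_pos: [414.5, -271.3, 34.1]
tcp_rot: [-3.142, -0.0, 2.511]
ft_force: [0.1, -0.3, -0.7]
opening: 0.207
grip_force: 30.0
```

Emit:
arm_command([
  [-7,0,0,0,0],
  [-14,0,0,0,0],
  [-21,0,0,0,0],
  [-28,0,0,0,0],
  [-36,0,0,0,0],
])

```text
t: 13.05
eef_pos: [443.6, -292.7, 34.2]
tcp_rot: [-3.142, -0.0, 2.511]
ft_force: [0.1, 0.2, -0.8]
opening: 0.207
grip_force: 30.0
```

Emit:
arm_command([
  [-4,0,0,0,0],
  [-8,0,0,0,0],
  [-11,0,0,0,0],
  [-14,0,0,0,0],
  [-16,0,0,0,0],
])

```text
t: 13.55
eef_pos: [454.8, -300.4, 33.7]
tcp_rot: [3.141, -0.005, 2.512]
ft_force: [-5.2, 7.1, 0.8]
opening: 0.206
grip_force: 30.1
```

Emit:
arm_command([
  [-1,0,0,0,0],
  [-2,0,0,0,0],
  [-2,0,0,0,0],
])

```text
t: 13.85
eef_pos: [456.7, -301.5, 33.8]
tcp_rot: [3.141, -0.004, 2.512]
ft_force: [-1.9, 8.2, 0.3]
opening: 0.21
grip_force: 30.2
```

```bash
python3 - <<'E'
from h import *
to(390,-253.5,34,143.9)
t=cam('top')['frame']; cv2.imwrite('pics/m6.png',cv2.resize(t[150:260,350:460],(400,400),interpolation=3)[:,:,::-1])
E
```

```text
t13.8 pos [ 456.7 -301.5   33.8] yaw 143.9 open 0.210 grip 30.2 F [-1.9  8.2  0.3] j [-0.7   0.63  1.91  0.    0.6  -1.65]
MOVE 82.1 -0.4 -0.2 roll 0.0
```

View pics/m6.png

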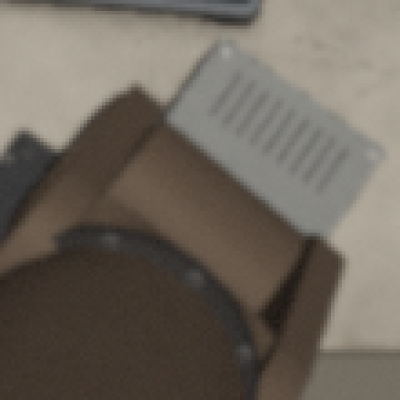

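Emit:
arm_command([
  [-1,0,0,0,0],
  [-2,0,0,0,0],
  [-3,0,0,0,0],
  [-3,0,0,0,0],
  [-3,0,0,0,0],
])

```text
t: 14.4
eef_pos: [459.1, -303.4, 33.8]
tcp_rot: [3.141, -0.004, 2.512]
ft_force: [-2.9, 5.7, -0.1]
opening: 0.208
grip_force: 30.0
```

Emit:
arm_command([
  [-1,0,0,0,0],
  [-2,0,0,0,0],
  [-2,0,0,0,0],
  [-2,0,0,0,0],
])

```text
t: 14.8
eef_pos: [460.6, -304.4, 33.7]
tcp_rot: [3.141, -0.004, 2.512]
ft_force: [-2.8, 7.0, 0.3]
opening: 0.21
grip_force: 30.2
```

Emit:
arm_command([
  [10,0,0,0,0],
  [22,0,0,0,0],
  [38,0,0,0,0],
  [56,0,0,0,0],
  [74,0,0,0,0],
])

```text
t: 15.3
eef_pos: [401.1, -261.8, 34.4]
tcp_rot: [-3.141, 0.001, 2.511]
ft_force: [0.1, -0.7, -1.5]
opening: 0.208
grip_force: 30.0
```

```bash
python3 - <<'E'
from h import *
to(390,-253.5,34,143.9)
t=cam('top')['frame']; cv2.imwrite('pics/m7.png',cv2.resize(t[150:260,350:460],(400,400),interpolation=3)[:,:,::-1])
E
```

```text
t15.3 pos [ 401.1 -261.8   34.4] yaw 143.8 open 0.208 grip 30.0 F [ 0.1 -0.7 -1.5] j [-0.72  0.57  2.08 -0.    0.49 -1.66]
MOVE 13.9 0.1 0.4 roll -0.1
```

View pics/m7.png

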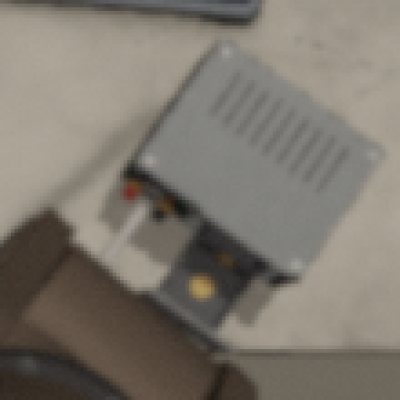

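The drawer is open: its bay floor contact shows at crop (202,287) and the drawer front at about (180,320). I withdraw the rod and lay it back on the same clear spot.

Emit:
arm_command([
  [12,0,0,0,0],
  [25,0,0,0,0],
  [25,20,-10,0,0],
  [25,50,-20,0,0],
  [25,78,-20,0,0],
])

```text
t: 15.85
eef_pos: [428.7, -184.3, 55.3]
tcp_rot: [3.141, 0.003, 2.51]
ft_force: [0.4, 1.0, -1.5]
opening: 0.208
grip_force: 30.0
```

```bash
python3 - <<'E'
from h import *
to(482,-226,7.5,143.3)
E
```

```text
t15.8 pos [ 428.7 -184.3   55.3] yaw 143.8 open 0.208 grip 30.0 F [ 0.4  1.  -1.5] j [-0.55  0.52  2.1  -0.    0.52 -1.49]
MOVE -67.6 -2.2 47.8 roll 0.5
```

Emit:
arm_command([
  [-30,-2,0,0,0],
  [-67,-2,0,0,0],
  [-67,-2,20,0,0],
  [-67,-2,36,0,0],
  [-67,-2,43,0,0],
])

```text
t: 16.35
eef_pos: [480.3, -225.5, 10.0]
tcp_rot: [-3.141, -0.001, 2.511]
ft_force: [0.6, 0.8, 0.2]
opening: 0.21
grip_force: 30.0
```

Emit:
arm_command([
  [0,0,2,0,0],
  [0,0,4,0,0],
  [0,0,4,0,0],
])

```text
t: 16.65
eef_pos: [480.9, -225.8, 7.6]
tcp_rot: [-3.142, 0.001, 2.511]
ft_force: [0.6, -0.7, -0.3]
opening: 0.206
grip_force: 30.0
```

Emit:
arm_command([
  [0,0,1,0,0],
  [0,0,1,0,0],
  [0,0,1,0,0.3],
  [0,0,1,0,0.4],
  [0,0,1,0,0.4],
])

```text
t: 17.15
eef_pos: [480.8, -225.7, 6.3]
tcp_rot: [-3.142, 0.0, 2.511]
ft_force: [0.8, 0.1, 0.0]
opening: 0.378
grip_force: 0.0
```

Emit:
arm_command([
  [0,0,-20,0,0.45],
  [0,0,-60,0,0.45],
  [0,0,-110,0,0.45],
  [0,0,-150,0,0.45],
  [0,0,-180,0,0.45],
])

```text
t: 17.65
eef_pos: [480.9, -225.7, 189.0]
tcp_rot: [3.141, 0.002, 2.511]
ft_force: [1.1, 0.4, -1.3]
opening: 0.452
grip_force: 0.0
```

```bash
python3 - <<'E'
from h import *
to(455,-101.5,180,143.3)
E
```

```text
t17.6 pos [ 480.9 -225.7  189. ] yaw 143.9 open 0.452 grip 0.0 F [ 1.1  0.4 -1.3] j [-0.56  0.39  1.82 -0.    0.93 -1.5 ]
MOVE 94.2 85.0 9.0 roll 0.6
```

```bash
python3 - <<'E'
from h import *
t=cam('top'); s=cam('side'); cv2.imwrite('pics/t8.png',t['frame'][:,:,::-1])
print('contact pixel',[onz(t,405.2,228.6,z).round(1) for z in(10,12)])
im=t['frame'].astype(int); sub=im[215:245,395:418]; v,u=np.nonzero(sub[...,0]-sub[...,2]>45); print(len(u), onz(t,u.mean()+395,v.mean()+215,10).round(1) if len(u) else '')
a=cv2.imread('pics/side0.png')[:,:,::-1].astype(int); sub=a[220:260,300:335]; m=(sub[...,2]-sub[...,0]>5); v,u=np.nonzero(m); print('cell side',u.min()+300,u.max()+300,v.min()+220,v.max()+220,onz(s,u.mean()+300,v.mean()+220,25).round(1))
b=cv2.imread('pics/top0.png')[:,:,::-1].astype(int)
for n,(u,v,z) in dict(adaptor=(261.5,228.5,32),cap=(315.5,228,14)).items(): print(n,onz(t,u,v,z).round(1))
# rod now
yy=np.zeros(im.shape[:2],bool); yy[190:235,320:365]=(im[...,0]-im[...,2]>50)[190:235,320:365]
if yy.sum()>20: print('rod',rectz(t,yy,20))
print(proj(t,(455,-101.5,50)))
E
```

```text
contact pixel [array([ 454.4, -380. ,   10. ]), array([ 454.3, -379.6,   12. ])]
31 [ 454.9 -379.4   10. ]
cell side 312 321 230 247 [453.1 -95.5  25. ]
adaptor [453.6 -46.7  32. ]
cap [ 455.8 -169.8   14. ]
[284.97301041 227.52642543]
```

Emit:
arm_command([
  [30,27,0,0,0.6],
  [62,56,0,0,0.6],
  [94,85,30,0,0.6],
  [94,85,70,0,0.6],
  [94,85,100,0,0.6],
])

```text
t: 18.25
eef_pos: [454.0, -100.1, 84.3]
tcp_rot: [-3.141, -0.001, 2.513]
ft_force: [0.3, -0.1, 0.2]
opening: 0.598
grip_force: 0.0
```

```bash
python3 - <<'E'
from h import *
to(454.5,-101,20,143.9)
E
```

```text
t18.2 pos [ 454.  -100.1   84.3] yaw 144.0 open 0.598 grip 0.0 F [ 0.3 -0.1  0.2] j [-0.36  0.47  2.08 -0.    0.6  -1.3 ]
MOVE -1.0 -0.5 64.3 roll 0.1
```

Emit:
arm_command([
  [-1,0,22,0,0.6],
  [-1,0,44,0,0.6],
  [-1,0,62,0,0.6],
  [-1,0,64,0,0.5],
  [-1,0,64,0,0.4],
])

```text
t: 18.75
eef_pos: [455.4, -102.0, 21.7]
tcp_rot: [-3.141, -0.002, 2.511]
ft_force: [0.7, -1.1, -0.2]
opening: 0.487
grip_force: 0.0
```

Emit:
arm_command([
  [0,0,0,0,0.3],
  [0,0,0,0,0.1],
  [0,0,0,0,0.1],
  [0,0,0,0,0.1],
  [0,0,0,0,0.1],
])

```text
t: 19.25
eef_pos: [456.1, -102.3, 22.7]
tcp_rot: [3.141, 0.001, 2.511]
ft_force: [-1.2, -0.7, 5.9]
opening: 0.266
grip_force: 29.9
```

Emit:
arm_command([
  [0,0,-15,0,0.1],
  [0,0,-40,0,0.1],
  [0,0,-75,0,0.1],
  [0,0,-110,0,0.1],
  [0,0,-120,0,0.1],
])

```text
t: 19.75
eef_pos: [456.6, -102.4, 145.1]
tcp_rot: [3.14, 0.004, 2.511]
ft_force: [0.8, 0.5, -1.6]
opening: 0.269
grip_force: 29.9
```

```bash
python3 - <<'E'
from h import *
to(453.5,-378,140,143.9)
E
```

```text
t19.8 pos [ 456.6 -102.4  145.1] yaw 143.9 open 0.269 grip 29.9 F [ 0.8  0.5 -1.6] j [-0.36  0.37  2.02 -0.    0.76 -1.3 ]
MOVE -160.0 -224.4 5.1 roll -0.0
```

Emit:
arm_command([
  [-17,-24,0,0,0.1],
  [-40,-56,0,0,0.1],
  [-64,-90,0,0,0.1],
  [-88,-123,0,0,0.1],
  [-110,-154,0,0,0.1],
])

```text
t: 20.25
eef_pos: [453.3, -293.0, 141.3]
tcp_rot: [-3.142, -0.001, 2.511]
ft_force: [0.4, -0.6, -0.5]
opening: 0.262
grip_force: 29.9
```

Emit:
arm_command([
  [-20,-28,0,0,0.1],
  [-40,-56,0,0,0.1],
  [-48,-68,0,0,0.1],
  [-48,-68,0,0,0.1],
])

```text
t: 20.65
eef_pos: [451.9, -375.7, 141.1]
tcp_rot: [3.141, -0.001, 2.509]
ft_force: [-0.1, -0.1, -1.6]
opening: 0.265
grip_force: 29.9
```

```bash
python3 - <<'E'
from h import *
to(453.5,-378,33,143.9)
E
```

```text
t20.6 pos [ 451.9 -375.7  141.1] yaw 143.8 open 0.265 grip 29.9 F [-0.1 -0.1 -1.6] j [-0.81  0.52  1.73 -0.    0.89 -1.74]
MOVE -2.7 -0.9 108.1 roll -0.1
```

Emit:
arm_command([
  [-1,-1,30,0,0.1],
  [-2,-1,60,0,0.1],
  [-2,-1,82,0,0.1],
  [-2,-1,92,0,0.1],
  [-2,-1,96,0,0.1],
])

```text
t: 21.15
eef_pos: [453.4, -375.3, 45.4]
tcp_rot: [3.141, -0.002, 2.512]
ft_force: [-0.1, 0.2, -0.4]
opening: 0.264
grip_force: 29.9
```

Emit:
arm_command([
  [0,0,3,0,0.1],
  [0,0,5,0,0.1],
  [0,0,7,0,0.1],
  [0,0,8,0,0.1],
])

```text
t: 21.55
eef_pos: [453.6, -376.7, 38.6]
tcp_rot: [-3.141, 0.001, 2.511]
ft_force: [0.5, 0.2, -0.7]
opening: 0.271
grip_force: 29.9
```

Emit:
arm_command([
  [0,0,2,0,0.1],
  [0,0,4,0,0.1],
  [0,0,5,0,0.1],
  [0,0,6,0,0.1],
  [0,0,6,0,0.1],
])

```text
t: 22.05
eef_pos: [453.6, -376.7, 32.7]
tcp_rot: [-3.141, 0.001, 2.511]
ft_force: [0.0, 2.2, 5.4]
opening: 0.269
grip_force: 29.9
```

Contact is at z 32.7 with 5 N, which matches the cell base on the bay floor (22.7 + 10). I release and rise.

Emit:
arm_command([
  [0,0,0,0,0.3],
  [0,0,0,0,0.35],
  [0,0,0,0,0.4],
  [0,0,0,0,0.4],
  [0,0,0,0,0.4],
])

```text
t: 22.55
eef_pos: [453.5, -376.6, 32.1]
tcp_rot: [-3.142, 0.0, 2.511]
ft_force: [-0.3, -1.5, -0.1]
opening: 0.402
grip_force: 0.0
```

Emit:
arm_command([
  [0,0,-10,0,0.4],
  [0,0,-30,0,0.4],
  [0,0,-65,0,0.4],
  [0,0,-105,0,0.4],
  [0,0,-130,0,0.4],
])

```text
t: 23.05
eef_pos: [453.9, -376.9, 165.7]
tcp_rot: [-3.141, 0.003, 2.511]
ft_force: [-0.3, -0.1, -0.7]
opening: 0.397
grip_force: 0.0
```

Emit:
arm_command([
  [20,0,0,0,0.2],
  [60,0,0,0,0],
  [100,0,0,0,0],
  [100,60,0,0,0],
  [100,120,0,0,0],
])

```text
t: 23.55
eef_pos: [431.2, -236.7, 163.4]
tcp_rot: [-3.142, 0.002, 2.507]
ft_force: [0.5, -0.3, -0.1]
opening: 0.042
grip_force: 0.0
```

```bash
python3 - <<'E'
from h import *
to(453.5,-378,33,143.9)
t=cam('top','t9.png'); s=cam('side','s9.png')
im=t['frame'].astype(int); R,G,B=im[...,0],im[...,1],im[...,2]
print('expected cell top px',proj(t,(453.6,-376.7,60)).round(1),'base',proj(t,(453.6,-376.7,10)).round(1))
m=np.zeros(R.shape,bool); m[205:250,385:425]=(B-R>4)[205:250,385:425]; v,u=np.nonzero(m); print('blue',len(u),u.min(),u.max(),v.min(),v.max())
m[:]=0; m[205:250,385:425]=(im.min(2)>110)[205:250,385:425]; print(''.join('\n'+''.join('#' if B[y,x]-R[y,x]>4 else '+' if R[y,x]-B[y,x]>30 else str(min(9,G[y,x]//20)) for x in range(385,430)) for y in range(205,246)))
E
```

```text
t23.6 pos [ 431.2 -236.7  163.4] yaw 143.6 open 0.042 grip 0.0 F [ 0.5 -0.3 -0.1] j [-0.64  0.37  1.94 -0.    0.83 -1.57]
MOVE -101.8 -100.5 130.4 roll -0.3
expected cell top px [408.4 227.9] base [403.8 229. ]Traceback (most recent call last):
  File "<stdin>", line 6, in <module>
    return umr_minimum(a, axis, None, out, keepdims, initial, where)
ValueError: zero-size array to reduction operation minimum which has no identity
```

```bash
python3 - <<'E'
import cv2
im=cv2.imread('pics/t9.png')[:,:,::-1].astype(int);R,G,B=im[...,0],im[...,1],im[...,2]
b=cv2.imread('pics/top0.png')[:,:,::-1].astype(int)
print('cell originally\n'+'\n'.join(' '.join('%d,%d'%(b[y,x,0],b[y,x,2]) for x in range(278,294,2)) for y in range(220,238,2)))
print('\n'.join(' '.join('%3d%+d'%(G[y,x],B[y,x]-R[y,x]) for x in range(396,420,2)) for y in range(214,246,2)))
E
```

```text
cell originally
159,139 157,137 156,136 153,134 153,134 156,136 155,135 156,136
157,137 154,134 137,121 111,102 113,104 135,121 155,136 158,138
154,135 118,106 77,81 69,79 66,77 83,86 132,116 154,134
149,130 92,89 77,83 131,122 116,110 63,75 84,82 138,121
147,129 92,91 81,85 137,124 123,114 64,75 61,66 123,108
146,129 99,94 63,76 73,79 71,79 54,67 54,56 127,110
134,117 101,88 74,76 58,68 52,63 47,51 87,75 142,124
115,97 102,88 95,84 86,75 78,71 84,73 130,113 151,132
106,92 101,87 101,86 102,88 103,88 124,107 150,132 153,133
 57-20  72-17  94-14  88-13  53-4  41+1  48-3  54-3  75-3 111-4 126-5 128-4
 58-22  55-19  63-18  61-13  40-3  38+0  45-1  48-1  51-1  65-3  97-5 121-5
 62-22  57-23  58-21  50-18  41-12  33-4  35+1  43-5  47-4  48-3  58-4  88-4
 65-25  62-24  59-23  56-22  52-20  43-16  38-12  45-27  55-24  49-6  50-2  49-5
 66-24  67-24  63-23  61-23  55-23  53-22  49-20  47-23  54-34  44-18  44-6  45-3
 69-25  66-24  64-25  64-23  61-23  54-24  52-22  48-19  32-12  37-15  45-17  47-9
 70-25  70-25  65-27  67-24  64-26  63-22  59-23  51-20  24-12  44-18  55-18  50-19
 72-27  70-27  68-27  68-26  66-24  66-24  62-23  45-19  33-14  52-19  60-22  55-21
 73-26  73-24  71-26  70-25  68-26  65-25  62-22  38-17  42-16  60-24  64-23  59-25
 74-27  73-27  71-25  73-24  70-28  65-25  53-18  35-10  53-21  66-23  64-25  62-24
 77-28  77-27  73-28  74-25  72-25  64-24  40-15  41-18  59-24  63-26  66-25  64-23
 80-27  80-28  74-28  76-25  69-27  54-19  34-11  54-20  64-26  66-25  66-25  67-24
 81-27  79-28  79-27  76-28  65-23  39-15  42-16  58-25  66-25  65-26  67-25  68-24
 84-28  82-29  80-28  71-26  44-18  36-12  55-19  65-25  63-26  66-25  64-24  66-26
 86-28  84-29  81-27  60-22  32-13  40-15  63-24  64-25  68-25  62-26  65-25  67-24
 85-30  84-27  72-24  41-16  31-14  53-20  67-24  64-26  65-25  64-26  68-25  69-24
```

The arm hides the bay, so I move it aside.

Emit:
arm_command([
  [10,45,0,0,0],
  [20,90,0,0,0],
  [30,130,0,0,0],
])

```text
t: 23.95
eef_pos: [484.6, -113.0, 162.8]
tcp_rot: [3.141, 0.001, 2.51]
ft_force: [0.1, -1.3, -0.1]
opening: 0.004
grip_force: 0.0
```

```bash
python3 - <<'E'
from h import *
to(453.5,-378,33,143.9)
t=cam('top','t10.png'); im=t['frame'].astype(int);R,G,B=im[...,0],im[...,1],im[...,2]
print('\n'.join('%d: '%y+' '.join('%3d%+d'%(G[y,x],B[y,x]-R[y,x]) for x in range(392,424,2)) for y in range(212,248,2)))
E
```

```text
t23.9 pos [ 484.6 -113.   162.8] yaw 143.8 open 0.004 grip 0.0 F [ 0.1 -1.3 -0.1] j [-0.36  0.38  1.93 -0.    0.84 -1.3 ]
MOVE -131.3 -232.3 129.8 roll -0.1
212: 107-17 103-15 108-16 106-15 100-14  89-8  72-3  44-2  59-2  95-3 122-5 131-5 132-5 130-4 132-5 131-4
214: 109-16 108-16 108-15 105-15 105-16  92-12  57-5  42-3  45-2  57-2  80-3 114-6 131-6 131-5 132-5 131-5
216: 110-16 107-16 109-15 109-15 102-15  68-10  41-2  39-3  47-2  51-1  53-1  65-2 100-4 124-5 131-5 132-5
218: 112-17 111-15 110-16 107-15  83-12  48-4  46-2  38-2  37-2  45+0  52-5  51-2  58-3  90-4 121-4 131-5
220: 114-16 111-16 111-15  96-12  67-6  54-3  51+0  49-1  42-5  49-25  57-24  50-9  54-3  57-1  69-1 106-4
222: 144-19 129-18 112-15  84-7  64-2  53-3  61+3  67+7  55+5  53-11  57-34  47-19  48-2  51-2  40-3  51-2
224: 157-20 155-21 118-14  80-4  65-1  52+3  67+11  79+17  69+17  65+12  57+0  42-4  34-3  43-2  46-3  55-2
226: 159-20 133-17  86-7  78-4  55+0  50+12  72+16  92+7 112-1  86+11  65+12  48+2  42-2  48-4  77-8  83-7
228: 143-19  94-10  78-4  61-2  31+8  53+14  76+15 123-8 164-15 118-3  73+14  53+3  44-1
[... 318 characters left out ...]
7-14 109-16 108-16 127-18
236: 100-16  76-10  59-4  71-6  93-6  88-6  58-3  61-2  78-3  68-4  98-11 122-17 108-17 108-17 123-18 151-20
238: 110-17 106-16  90-14  63-5  61-3  85-7  87-7  80-5  74-3  82-7 139-19 151-20 123-18 114-17 143-20 156-23
240: 111-15 112-16 108-16  95-15  68-9  56-4  75-5  96-6  96-4 125-15 151-21 154-21 154-21 148-21 153-21 159-21
242: 109-16 110-17 108-17 107-16 101-16  82-11  59-6  63-6  98-8 128-14 145-22 151-21 157-21 157-21 159-20 159-21
244: 108-17 109-16 107-16 105-17 103-15  99-14  87-15  67-11  57-2  86-7 116-13 136-20 149-22 154-21 155-20 157-22
246:  76-12  80-12  74-14  75-13  71-11  70-13  74-12  71-12  55-10  66-9  85-9 106-11 103-18 107-17 106-18 111-15
```

The cell stands upright: its bright button is at (408,228), exactly the predicted spot. Now I go in front of the drawer with the fingers shut.

Emit:
arm_command([
  [-6,-45,0,0,0],
  [-18,-92,0,0,0],
  [-30,-139,0,0,0],
  [-45,-186,0,0,0],
  [-57,-232,0,0,0],
])

```text
t: 24.5
eef_pos: [392.2, -337.5, 162.9]
tcp_rot: [-3.141, 0.001, 2.511]
ft_force: [0.4, -0.6, 0.3]
opening: 0.006
grip_force: 0.0
```

```bash
python3 - <<'E'
from h import *
to(393.6,-334.6,16,143.9)
E
```

```text
t24.5 pos [ 392.2 -337.5  162.9] yaw 143.9 open 0.006 grip 0.0 F [ 0.4 -0.6  0.3] j [-0.84  0.4   1.88 -0.    0.86 -1.78]
MOVE 0.6 3.2 146.9 roll -0.0
```

Emit:
arm_command([
  [1,3,40,0,0],
  [1,3,80,0,0],
  [1,3,115,0,0],
  [1,3,140,0,0],
  [1,3,146,0,0],
])

```text
t: 25.0
eef_pos: [393.3, -331.9, 14.4]
tcp_rot: [3.141, -0.003, 2.511]
ft_force: [-0.4, 0.1, 0.4]
opening: 0.006
grip_force: 0.0
```

Emit:
arm_command([
  [-6,0,0,0,0],
  [-12,0,0,0,0],
  [-18,0,0,0,0],
  [-24,0,0,0,0],
  [-30,0,0,0,0],
])

```text
t: 25.5
eef_pos: [419.3, -350.4, 16.9]
tcp_rot: [-3.141, 0.001, 2.511]
ft_force: [-0.5, -0.7, 0.0]
opening: 0.004
grip_force: 0.0
```

Emit:
arm_command([
  [-2,0,0,0,0],
  [-4,0,0,0,0],
  [-6,0,0,0,0],
  [-9,0,0,0,0],
  [-12,0,0,0,0],
])

```text
t: 26.0
eef_pos: [428.0, -356.7, 16.2]
tcp_rot: [3.141, -0.001, 2.511]
ft_force: [-3.8, 3.7, 2.6]
opening: 0.007
grip_force: 2.4
```

Emit:
arm_command([
  [-3,0,0,0,0],
  [-6,0,0,0,0],
  [-9,0,0,0,0],
  [-12,0,0,0,0],
  [-15,0,0,0,0],
])

```text
t: 26.5
eef_pos: [440.4, -365.6, 16.2]
tcp_rot: [3.141, -0.001, 2.511]
ft_force: [-3.7, 4.5, 4.3]
opening: 0.005
grip_force: 2.7
```

Emit:
arm_command([
  [-3,0,0,0,0],
  [-6,0,0,0,0],
  [-9,0,0,0,0],
  [-12,0,0,0,0],
  [-15,0,0,0,0],
])

```text
t: 27.0
eef_pos: [451.9, -373.9, 16.1]
tcp_rot: [3.141, -0.003, 2.511]
ft_force: [-8.2, 7.5, 7.4]
opening: 0.002
grip_force: 5.2
```

```bash
python3 - <<'E'
from h import *
to(453.5,-378,16,143.9); p=env.state()['eef_pos'][:2]-[529.5,-402.7]; print('xu',p@[.808,-.589],'yu',p@[.589,.808])
E
```

```text
t27.0 pos [ 451.9 -373.9   16.1] yaw 143.9 open 0.002 grip 5.2 F [-8.2  7.5  7.4] j [-0.8   0.7   1.82 -0.    0.63 -1.74]
MOVE -3.7 -2.3 0.1 roll -0.0
xu -79.68835598590606 yu -22.48072962100537
```

Emit:
arm_command([
  [-2,0,0,0,0],
  [-4,0,0,0,0],
  [-6,0,0,0,0],
  [-8,0,0,0,0],
])

```text
t: 27.4
eef_pos: [458.2, -378.5, 16.2]
tcp_rot: [3.141, -0.003, 2.511]
ft_force: [-6.9, 6.6, 7.0]
opening: 0.007
grip_force: 4.6
```

Emit:
arm_command([
  [-2,0,0,0,0],
  [-4,0,0,0,0],
  [-6,0,0,0,0],
  [-8,0,0,0,0],
])

```text
t: 27.8
eef_pos: [465.2, -383.6, 16.2]
tcp_rot: [3.141, -0.001, 2.511]
ft_force: [-3.4, 6.5, 3.4]
opening: 0.002
grip_force: 3.1
```

Emit:
arm_command([
  [-1,0,0,0,0],
  [-2,0,0,0,0],
  [-3,0,0,0,0],
  [-4,0,0,0,0],
])

```text
t: 28.2
eef_pos: [467.8, -385.5, 16.1]
tcp_rot: [3.141, -0.003, 2.511]
ft_force: [-11.3, 9.2, 10.5]
opening: 0.003
grip_force: 7.2
```

Emit:
arm_command([
  [-1,0,0,0,0],
  [-2,0,0,0,0],
  [-3,0,0,0,0],
])

```text
t: 28.5
eef_pos: [467.9, -385.4, 16.1]
tcp_rot: [3.141, -0.01, 2.511]
ft_force: [-23.9, 16.3, 22.1]
opening: 0.002
grip_force: 14.9
```

It has hit the stop at x_u -60, with 29 N and the 57 mm travel expected. I back off and check that it stays latched.

Emit:
arm_command([
  [4,0,0,0,0],
  [8,0,0,0,0],
  [14,0,0,0,0],
  [30,0,0,0,0],
  [60,0,0,0,0],
])

```text
t: 29.0
eef_pos: [423.4, -353.8, 16.1]
tcp_rot: [-3.141, 0.003, 2.511]
ft_force: [-0.2, -0.7, -0.1]
opening: 0.003
grip_force: 0.0
```

Emit:
arm_command([
  [35,0,-40,0,0],
  [45,0,-90,0,0],
  [45,0,-140,0,0],
  [45,40,-160,0,0],
  [45,90,-160,0,0],
])

```text
t: 29.5
eef_pos: [440.9, -255.0, 180.1]
tcp_rot: [-3.141, 0.009, 2.507]
ft_force: [0.6, -0.8, -0.1]
opening: 0.004
grip_force: 0.0
```

Emit:
arm_command([
  [0,45,0,0,0],
  [0,90,0,0,0],
  [0,130,0,0,0],
  [0,130,0,0,0],
  [0,130,0,0,0],
])

```text
t: 30.0
eef_pos: [516.4, -148.2, 176.1]
tcp_rot: [-3.142, 0.001, 2.513]
ft_force: [-0.7, 0.3, -0.1]
opening: 0.006
grip_force: 0.0
```

```bash
python3 - <<'E'
from h import *
to(453.5,-378,16,143.9)
t=cam('top','t11.png'); im=t['frame'].astype(int);R,G,B=im[...,0],im[...,1],im[...,2]
a=cv2.imread('pics/top0.png')[:,:,::-1].astype(int)
d=np.abs(im-a).max(2)
def diff(n,u0,u1,v0,v1): print(n,'max',d[v0:v1,u0:u1].max(),'n>30',(d[v0:v1,u0:u1]>30).sum())
diff('unit',375,460,158,245);diff('spool+adaptor',200,275,210,243);diff('cap',300,330,215,243)
x=np.array([.808,-.589]);y=np.array([.589,.808]);c0=np.array([529.5,-402.7])
print('front profile along -x_u at y_u=-25, z=50:')
for q in range(-110,-40,5):
    p=c0+x*q-25*y; u,v=proj(t,(*p,50)).round().astype(int); print(q,im[v,u],a[v,u])
yy=np.zeros(R.shape,bool); yy[180:240,320:375]=(R-B>50)[180:240,320:375]
if yy.sum()>20: print('rod',rectz(t,yy,20))
E
```

```text
t30.0 pos [ 516.4 -148.2  176.1] yaw 144.0 open 0.006 grip 0.0 F [-0.7  0.3 -0.1] j [-0.4   0.41  1.82 -0.    0.91 -1.34]
MOVE -84.3 -222.9 160.1 roll 0.1
unit max 22 n>30 0
spool+adaptor max 101 n>30 1928
cap max 119 n>30 649
front profile along -x_u at y_u=-25, z=50:
-110 [168 159 146] [149 142 129]
-105 [168 160 147] [149 141 129]
-100 [168 160 147] [150 142 130]
-95 [170 162 149] [150 143 131]
-90 [162 154 142] [143 136 123]
-85 [122 116 105] [107 100  91]
-80 [121 115 105] [104  97  89]
-75 [120 114 104] [105  99  90]
-70 [116 110 100] [100  94  84]
-65 [114 109  99] [99 93 85]
-60 [103  98  89] [91 85 78]
-55 [69 66 61] [57 55 51]
-50 [69 67 65] [60 58 56]
-45 [105 104 100] [90 90 86]
```

The unit now looks as it did at the start (max difference 22), so the drawer is shut and latched. I clear the arm to check the rod and the bystander objects.

Emit:
arm_command([
  [-20,-40,-20,0,0],
  [-20,-90,-40,0,0],
  [-20,-140,-40,0,0],
  [0,-190,-40,0,0],
  [0,-240,-40,0,0],
])

```text
t: 30.55
eef_pos: [375.5, -338.4, 216.4]
tcp_rot: [-3.141, 0.0, 2.509]
ft_force: [0.9, -1.0, -0.5]
opening: 0.003
grip_force: 0.0
```

Emit:
arm_command([
  [0,-45,0,0,0],
  [0,-90,0,0,0],
  [0,-130,0,0,0],
  [0,-130,0,0,0],
])

```text
t: 30.95
eef_pos: [298.2, -446.1, 216.1]
tcp_rot: [-3.14, 0.001, 2.505]
ft_force: [0.1, 1.2, -0.3]
opening: 0.008
grip_force: 0.0
```

```bash
python3 - <<'E'
from h import *
to(453.5,-378,16,143.9)
t=cam('top','t12.png'); im=t['frame'].astype(int);R,G,B=im[...,0],im[...,1],im[...,2]
a=cv2.imread('pics/top0.png')[:,:,::-1].astype(int); d=np.abs(im-a).max(2)
for n,u0,u1,v0,v1 in(('spool',205,235,210,243),('adaptor',253,272,215,243),('cap',303,330,215,243),('cell old',276,298,215,240)): print(n,(d[v0:v1,u0:u1]>35).sum(),d[v0:v1,u0:u1].max())
yy=np.zeros(R.shape,bool); yy[180:240,320:375]=(R-B>50)[180:240,320:375]; print('rod',rectz(t,yy,20))
E
```

```text
t30.9 pos [ 298.2 -446.1  216.1] yaw 143.5 open 0.008 grip 0.0 F [ 0.1  1.2 -0.3] j [-1.1   0.36  1.77 -0.    1.   -2.04]
MOVE -84.4 147.1 200.1 roll -0.4
spool 0 9
adaptor 0 7
cap 11 85
cell old 187 115
rod (array([ 483.2, -229.1]), (483.4, -229.3), (19.4, 60.1), 54.3, 209)
```

```bash
python3 - <<'E'
import cv2,numpy as np
a=cv2.imread('pics/top0.png').astype(int);b=cv2.imread('pics/t12.png').astype(int)
v,u=np.nonzero(np.abs(a-b).max(2)[215:243,303:330]>35); print(u.min()+303,u.max()+303,v.min()+215,v.max()+215)
if u.min()+303>323:
    from cell import env; print(env.job_done())
E
```

```text
328 329 226 232
the job is handed in; nothing more can be done
None
```

The job is handed in at about 31 s: the cell stands upright in the drawer, which is closed and stayed latched when I backed off, the rod lies flat on the desk, and the adaptor, cap and spool are unmoved.

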